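# Index the mitre saw arm one hole over

### The arm

A 6-joint arm with a two-finger parallel gripper is mounted at the origin on the work surface. World frame = base frame: x ahead of the robot, y to its left, z up, the work surface at z = 0. Lengths are in mm, angles in degrees, forces in N, time in s.
With the tool pointing down it reaches from about 350 to 850 mm from the base axis. Payload 8.1 kg.
Tool frame: the origin (TCP) lies midway between the tips of the shut fingers; the grasp point (between the pads) lies 19 mm behind it; x points along the fingers, y is the direction in which the jaws open and shut, and the axes are right-handed (so a half turn about x gives the same grasp; the last joint's range is limited). The gripper opens to 85 mm and grips with 20 to 120 N. Pads are 22 mm wide; open, the fingers measure 114 mm over their backs; the gripper's body (76 mm by 85 mm) begins 54 mm behind the grasp point. The pads swing forward as they close: fully open they stand 13 mm farther back than shut.
Start: joints at [-71.872, 7.471, 85.268, -0, 87.261, -4.893], TCP at [234.665, -552.211, 231.292] pointing down, gripper open.
Joint ranges: [-169.43, 169.43], [-51.17, 129.36], [1.28, 143.12], [-76.62, 256.62], [0, 156.53], [-152.29, 152.29]. Speed limits (degrees/s): [136.94, 136.94, 159.86, 180, 180, 180].

### API

Orientations are given as [roll, pitch, yaw] about the fixed x, y, z axes, in that order (R = Rz(yaw) Ry(pitch) Rx(roll)).
In Python, from bench import sense, snapshot, hand_in gives the robot as it stands.
- The arm moves only by the tool drive_tool, never from a script. Its argument "deltas" is a list of rows, each a list of 7 numbers: the closure in counts, from 0 (fully open) to 255 (shut), then the shift along the tool's x, y, z in m, then the turn, a rotation vector about the tool's x, y, z in rad. A call has exactly 10 rows; each row is the pose to reach, as a shift and turn from the pose commanded when the call began, along the tool's axes at that moment; what a row does not reach only later rows make up. A row lasts 1/12 s, in which the tool goes at most 41.7 mm and 7.16 degrees, less where a joint would pass 70% of its speed; a pose out of reach is approached as far as the arm can. A call with a gripper value outside its range is refused whole. The fingers move at their own pace and stop on an object; "squeeze" is the grip in N (left out, the last holds). Time passes only in rows, so rows that repeat a pose let the fingers close, or fill a call up. It gives the time, the measured TCP pose, the force and the opening at its end, in the units of the state.
- sense(): the state, without advancing time (a new reading comes with each control period).
- snapshot(name): name is "side" or "top" or "wrist"; returns a dict with "frame" (400x640x3 uint8, blue, green, red), "fx", "fy", "cx", "cy" (pixels), "rvec" (rotation vector, rad) and "tvec" (3), from world to camera coordinates, as OpenCV has them. Camera axes: x right, y down, z forward; pixel columns grow to the right and rows downward; lengths in mm; the calibration is good to about 2 mm. A picture is of the moment at which its call begins. There is no depth.
- hand_in(): hands the job in, once; it reports no verdict.
The state is a dict: "time": time; "joint_pos": joint angles; "qd": joint speeds; "joint_efforts": joint torques, N m; "tool_pos": TCP position; "tcp_rot": TCP orientation; "ft_force": force on the tool from outside, world axes, zero at the start; "wrist_torque": the same for the moment, N m; "finger_gap": finger opening in mm.
Only numpy, scipy, OpenCV 4.12 (cv2) and the standard library are available. Lean on these libraries where they do the work, as an engineer would, in place of code of your own. Each camera call takes 0.05 s, during which the arm holds its last target.

### The job

Set the frame-maker's mitre saw for the long stretcher bar that lies on its bed: hook a fingertip under the ring of the spring index pin, lift the pin clear of its hole, swing the saw arm exactly one hole so that its front end goes towards the side where the long bar lies, and let the pin drop fully home in that hole. Do not wrench the ring, and leave the bar, the offcut and the other things on the bench where they are.

Things in the scene. Friction and masses are not known exactly. Their poses are not given: they have to be found in the camera images.
- saw: Bench mitre saw without its blade, bolted down: aluminium bed on dark castings, 530 mm wide, 55 mm high; upright fence along the far side, top 90 mm high. Origin on the arm's pivot axis at bench level; -x points to the operator (the robot), +y to the operator's left, z up.
- front_hole (a point): The middle one of five round 9.4 mm index holes in the flat aluminium quadrant plate in front of the bed: centre of its mouth, 150 mm from the pivot axis, 20 mm above the bench. The holes lie on an arc about the pivot at arm angles -45, -22.5, 0, 22.5 and 45 degrees. Plate 10 mm thick.
- swing_arm (a joint): Arm angle (rad) about the saw's pivot: 0 = arm straight along the saw's -x, positive = front end swung to the saw's +y. Holes at 0, +-0.393, +-0.785; stops at +-0.90. Starts at 0, pinned. Light friction (under 1 N at the ring): it stays where it is left.
- front_end (a point): Centre of the arm's front end, 175 mm from the pivot axis, 31 mm above the bench. The arm is a dark bar 36 mm wide, top 38 mm high, from a round turntable (radius 60 mm, flush with the bed) to here; then a black hand grip, 26 mm thick, 49 mm long. Two thin guide posts, 126 mm high, stand on it 80 mm in front of and 80 mm behind the pivot axis.
- index_pin (a joint): Lift (m) of the spring index pin: 0 = home in a hole, 0.016 = end of travel. 8 mm thick, round nose, upright through the arm 150 mm from the pivot axis; clear of the plate above 0.0095. Spring and weight press down about 6 N at 0, 8.5 N at full lift. Let go over a hole it drops home; between holes it rests on the plate at 0.0095.
- pull_ring: Rigid steel ring fast on the pin: hole 44 mm, outside 56 mm, wire 6 mm. Origin at its centre, 86 mm above the bench with the pin home, 132 mm from the pivot axis. Leans back 45 degrees: z = in its plane up to its top, leaning to the pivot; x = axis of its hole, towards the pivot and 45 degrees down, the way a fingertip enters; y = level, across the arm.
- bar: Long stretcher bar: light wood, 44 x 170 x 20 mm, loose on the bed along the fence, left (+y of the saw) or right (-y) of the turntable, its centre 150 mm from the saw's middle. Origin at the centre of its underside.
- offcut: Short offcut of the same wood, 44 x 55 x 20 mm, loose on the bed on the other side. Origin at the centre of its underside.
- brush_jar: White jar of brushes, 76 mm across, 95 mm high (brushes to 200 mm), loose on the bench at the left. Origin at the centre of its foot.
- hammer: Hammer with a wooden handle, 240 mm long, loose on the bench at the right. Origin on its underside, handle towards its -x.
Mind the look-alikes: they are no part of the job. There is more than one size of the bar; the job needs the smallest.

How it is judged:
By the outcome, as a careful person would: the job done as asked, in the order asked, and still so for the second after the job is handed in, with the robot touching nothing.
It also fails if it takes over 45 s, if anything falls off the work surface, if the arm or the gripper's body presses on something with over 40 N, if the wrist force passes 120 N, or if a joint passes its speed limit or range.

## Working session

There is one attempt and no reset: what is moved stays moved. The work goes in short steps, Python scripts to look and compute and a tool call to move; the robot and the scene stay as the last step left them, time stands still between calls to the robot, and variables do not carry over. Pictures are saved under pics/ and viewed, and the job is handed in when it is done.

Besides the shell and the picture viewer there is one more tool, called after "Call:" by a JSON object that holds its "fn" and its "kwargs". drive_tool: Moves the arm, as the interface text tells. Its arguments: {"type":"object","properties":{"deltas":{"type":"array","items":{"type":"array","items":{"type":"number"}}},"squeeze":{"type":"number"}},"required":["deltas"]}

```bash
mkdir -p pics; ls; python3 - <<'E'
from bench import sense,snapshot
import cv2
print(sense())
for n in ("side","top","wrist"):
    s=snapshot(n); cv2.imwrite(f"pics/{n}0.png",s["frame"]); print(n,{k:s[k] for k in s if k!="frame"})
E
```

```text
pics
{'time': 0.0, 'joint_pos': array([-7.18697968e+01,  7.51277931e+00,  8.53297747e+01, -1.77561062e-03,
        8.72619722e+01, -4.89179213e+00]), 'qd': array([-0.02908262,  0.05431894, -0.08410016,  0.06289036, -0.17130731,
       -0.02584919]), 'joint_efforts': array([ 3.05003399e-03, -5.69399285e+01, -5.00551522e+01, -6.17503974e-05,
        1.45135805e-02,  1.89205230e-05]), 'tool_pos': array([ 234.50036679, -551.67604979,  230.26396629]), 'tcp_rot': array([-93.91978558,  89.89545878, 109.1022962 ]), 'ft_force': array([ 0.2699853 , -0.03152876,  0.32797667]), 'wrist_torque': array([-0.022381  , -0.0210447 ,  0.00888668]), 'finger_gap': 85.41209844744043}
side {'fx': 380.348162787207, 'fy': 380.348162787207, 'cx': 321.68933031862997, 'cy': 203.15483859052634, 'rvec': array([ 0.55883244, -2.76704448,  1.06821124]), 'tvec': array([ 538.37573313,  241.15787217, 1238.22177739])}
top {'fx': 470.13349409658565, 'fy': 470.13349409658565, 'cx': 318.27793113575626, 'cy': 196.58615359767097, 'rvec': array([ 2.15068592, -2.13512869,  0.16832909]), 'tvec': array([ -13.50944336,  601.99646454, 1388.94116004])}
wrist {'fx': 293.61701728376926, 'fy': 293.61701728376926, 'cx': 323.07504154984633, 'cy': 196.586595806666, 'rvec': array([-2.42044548,  1.60133327,  0.22602549]), 'tvec': array([-598.34684084,  -35.48335477,  378.900382  ])}
```

View pics/side0.png

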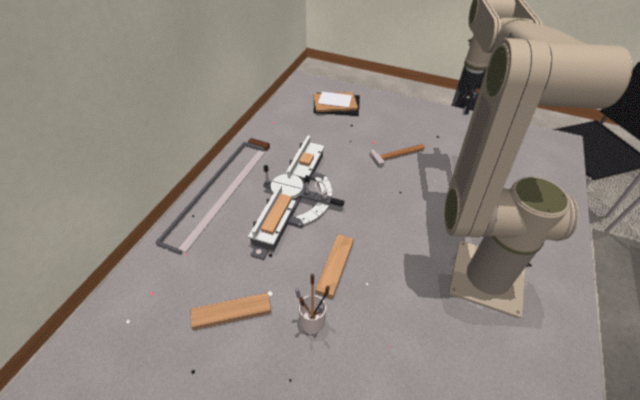

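View pics/top0.png

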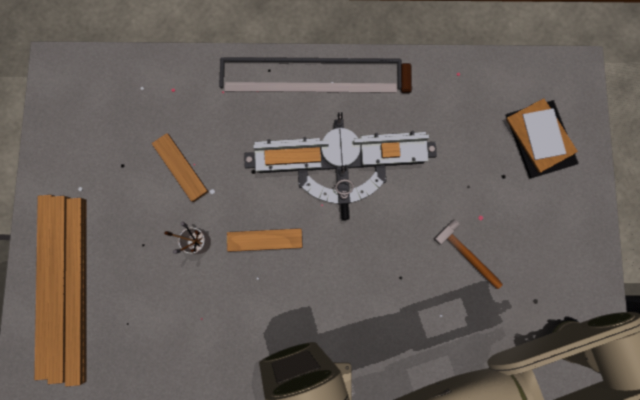

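View pics/wrist0.png

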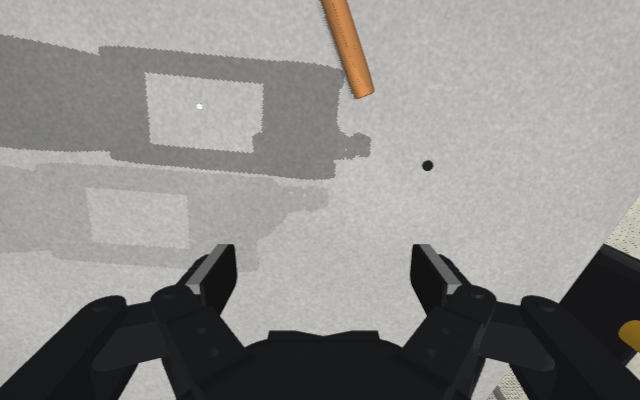

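The long bar lies on the left of the saw bed (top image around 293,156) and the offcut is on the right (390,150). The ring is at about (344,187) and the grip at (345,212). Next I'll measure the saw's pose.

```bash
cat > h.py <<'E'
import numpy as np,cv2
from bench import sense,snapshot
from scipy.spatial.transform import Rotation as Ro
def ray(s,u,v):
    K=np.array([[s["fx"],0,s["cx"]],[0,s["fy"],s["cy"]],[0,0,1]]);R=cv2.Rodrigues(np.array(s["rvec"]))[0];t=np.array(s["tvec"])
    d=R.T@np.linalg.solve(K,[u,v,1.]);return -R.T@t,d/np.linalg.norm(d)
def plane(s,u,v,z):
    o,d=ray(s,u,v);return o+d*(z-o[2])/d[2]
def proj(s,P):
    K=np.array([[s["fx"],0,s["cx"]],[0,s["fy"],s["cy"]],[0,0,1]])
    return cv2.projectPoints(np.atleast_2d(np.array(P,float)),np.array(s["rvec"]),np.array(s["tvec"]),K,None)[0][:,0]
def crop(s,x0,y0,w,h,k,name):
    cv2.imwrite("pics/"+name,cv2.resize(s["frame"][y0:y0+h,x0:x0+w],None,fx=k,fy=k,interpolation=cv2.INTER_CUBIC))
E
python3 - <<'E'
from h import *
s=snapshot("top");crop(s,240,100,200,130,4,"topc.png")
s=snapshot("side");crop(s,240,120,130,140,4.2,"sidec.png")
E
```

```text
(no output)
```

View pics/topc.png

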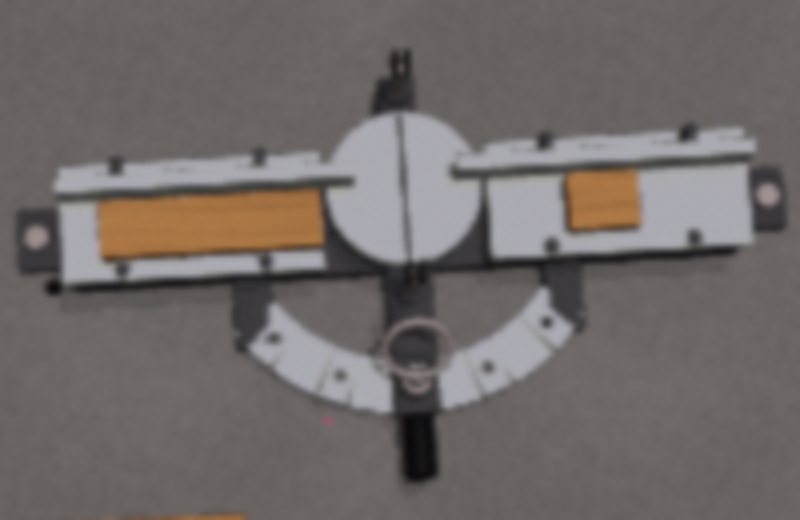

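View pics/sidec.png

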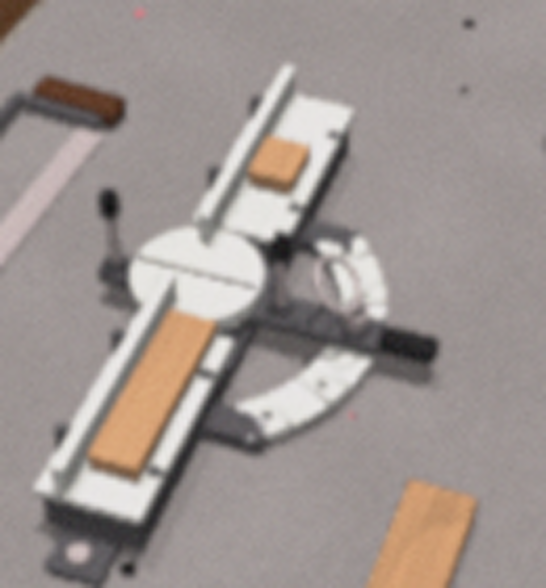

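Top crop (4x, offset 240,100): the index holes are at (274,338), (340,375), (488,367) and (546,322), the turntable centre at about (404,187), and the end bolts at (36,237) and (768,194).

```bash
cat >> h.py <<'E'
def fit():
    s=snapshot("top")
    c=lambda x,y,z:plane(s,240+(x+.5)/4-.5,100+(y+.5)/4-.5,z)
    m=np.array([c(274,338,20),c(340,375,20),c(488,367,20),c(546,322,20),c(404,187,55)])
    a=np.radians([45,22.5,-22.5,-45]);l=np.c_[-150*np.cos(a),150*np.sin(a)];l=np.vstack([l,[0,0]])
    lm=l.mean(0);mm=m[:,:2].mean(0)
    U,S,V=np.linalg.svd((l-lm).T@(m[:,:2]-mm));R=(U@V).T
    if np.linalg.det(R)<0: V[1]*=-1;R=(U@V).T
    t=mm-R@lm
    return t,R,m,(l@R.T+t)-m[:,:2],s
E
python3 - <<'E'
from h import *
t,R,m,res,s=fit()
print(t,np.degrees(np.arctan2(R[1,0],R[0,0])));print(m.round(1));print(res.round(1))
P=lambda x,y,z:[*(R@[x,y]+t),z]
pts=[P(-132,0,86),P(-132-14-4,0,70),P(-114,0,104),P(-224,0,31),P(-80,0,126),P(-80,0,55),P(-175,0,31)]
print(np.round(pts,1))
fr=s["frame"].copy()
for i,n in enumerate(("top","side")):
    q=snapshot(n);x0,y0,w,h,k=[(240,100,200,130,4),(240,120,130,140,4.2)][i]
    im=cv2.resize(q["frame"][y0:y0+h,x0:x0+w],None,fx=k,fy=k,interpolation=cv2.INTER_CUBIC)
    L=pts+[P(-132+ (25*np.cos(b))*.7071, 25*np.sin(b), 86+25*np.cos(b)*.7071) for b in np.linspace(0,6.28,16)]
    for p in proj(q,L): cv2.circle(im,tuple(np.round((p-[x0,y0])*k).astype(int).tolist()),3,(0,0,255),-1)
    cv2.imwrite(f"pics/ov_{n}.png",im)
E
```

```text
[758.24459128 -76.88336657] 3.826327594929442
[[ 645.3   22.8   20. ]
 [ 616.4  -28.9   20. ]
 [ 623.6 -144.2   20. ]
 [ 659.6 -189.8   20. ]
 [ 758.1  -77.    55. ]]
[[ 0.  -0.9]
 [-0.3  0. ]
 [ 0.2  0.8]
 [-0.1  0. ]
 [ 0.2  0.1]]
[[626.5 -85.7  86. ]
 [608.6 -86.9  70. ]
 [644.5 -84.5 104. ]
 [534.7 -91.8  31. ]
 [678.4 -82.2 126. ]
 [678.4 -82.2  55. ]
 [583.6 -88.6  31. ]]
```

View pics/ov_top.png

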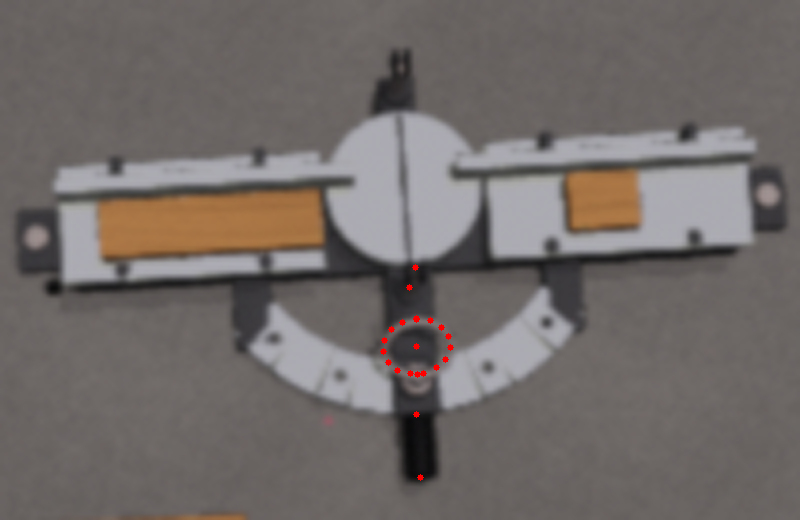

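View pics/ov_side.png

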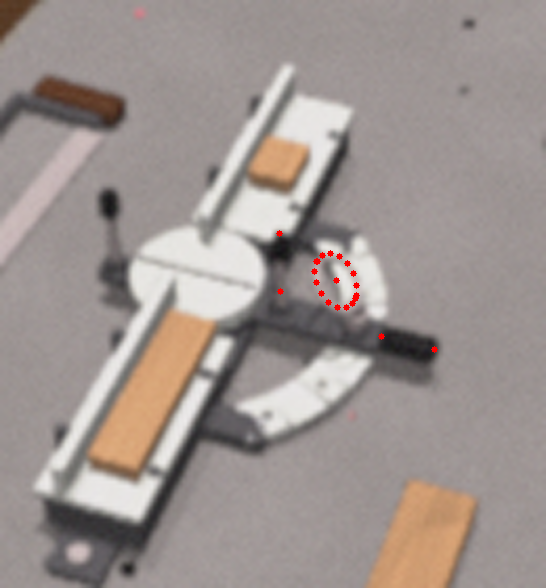

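The saw pose fit has residuals under 1 mm, and the overlay matches the ring in both views. Saw yaw is 3.8°, pivot (758.2, -76.9). Now I'll plan the approach with the fingers shut and the tool axis along the ring axis.

```bash
cat >> h.py <<'E'
import json
PIV=np.array([758.24,-76.88]);YAW=3.83
R0=Ro.from_euler('xyz',[-93.91978558,89.89545878,109.1022962],degrees=True)
def load():
    d=json.load(open("cmd.json"));return np.array(d["p"]),Ro.from_quat(d["q"])
def save(p,q): json.dump({"p":list(map(float,p)),"q":list(map(float,q.as_quat()))},open("cmd.json","w"))
def apply(row):  # update commanded pose after a call whose last row is row (m, rad)
    p,q=load();save(p+q.apply(np.array(row[1:4])*1000),q*Ro.from_rotvec(row[4:7]))
def des(swing,along,lift=0,perp=0,flip=1,pitch=45,lat=0):
    """TCP pose: ring centre at this arm angle, +along tool x, lift in world z, lat to tool-left"""
    a=np.radians(YAW-swing);u=np.array([np.cos(a),np.sin(a),0]);l=np.array([-np.sin(a),np.cos(a),0])
    b=np.radians(pitch);x=u*np.cos(b)-np.array([0,0,np.sin(b)])
    p=np.array([*PIV,86])-132*u+along*x+np.array([0,0,lift])+lat*l
    y=flip*l;z=np.cross(x,y)
    return p,Ro.from_matrix(np.c_[x,y,z])
def delta(P,Q):
    p,q=load();return q.inv().apply(P-p)/1000,(q.inv()*Q).as_rotvec()
def show():
    s=sense();p,q=load()
    print("t",round(s["time"],2),"pos",s["tool_pos"].round(1),"cmd",p.round(1),"F",s["ft_force"].round(1),"M",s["wrist_torque"].round(2),"gap",round(s["finger_gap"],1),"j",s["joint_pos"].round(0))
    Q=Ro.from_euler('xyz',s["tcp_rot"],degrees=True);print("rot err deg",np.degrees((q.inv()*Q).magnitude()).round(2))
E
python3 - <<'E'
from h import *
print(R0.as_matrix().round(2))
# exact down
save([234.665,-552.211,231.292],R0)
show()
for f in (1,-1):
    d=delta(*des(0,-120,flip=f));print(f,np.r_[d].round(4),np.degrees(np.linalg.norm(d[1])))
E
```

```text
[[-0.    0.39 -0.92]
 [ 0.   -0.92 -0.39]
 [-1.   -0.   -0.  ]]
t 0.4 pos [ 234.6 -552.1  231.1] cmd [ 234.7 -552.2  231.3] F [ 0.6  0.  -0.2] M [-0.03 -0.01 -0.  ] gap 85.7 j [-72.   7.  85.  -0.  87.  -5.]
rot err deg 0.09
1 [ 0.0611 -0.3039 -0.463  -2.6117 -0.1853  1.0821] 162.32137989305852
-1 [ 0.0611 -0.3039 -0.463   0.3168  0.7781  0.1332] 48.73515216855803
```

Call:
{"fn": "drive_tool", "kwargs": {"deltas": [[255,0.003,-0.015,-0.023,0.016,0.039,0.007],[255,0.006,-0.03,-0.046,0.032,0.078,0.014],[255,0.009,-0.045,-0.069,0.048,0.117,0.021],[255,0.012,-0.06,-0.092,0.064,0.156,0.028],[255,0.015,-0.075,-0.115,0.08,0.195,0.035],[255,0.018,-0.09,-0.138,0.096,0.234,0.042],[255,0.021,-0.105,-0.161,0.112,0.273,0.049],[255,0.024,-0.12,-0.184,0.128,0.312,0.056],[255,0.027,-0.135,-0.207,0.144,0.351,0.063],[255,0.03,-0.15,-0.23,0.16,0.39,0.07]], "squeeze": 30}}

```text
time: 1.23
tool_pos: [388.3, -323.2, 201.4]
tcp_rot: [174.5, 67.2, 8.1]
ft_force: [0.4, 0.9, 1.0]
finger_gap: 0.1
```

```bash
python3 - <<'E'
from h import *
apply([255,0.03,-0.15,-0.23,0.16,0.39,0.07]);show()
d=delta(*des(0,-100,flip=-1));print(np.r_[d].round(4))
E
```

```text
t 1.23 pos [ 388.3 -323.2  201.4] cmd [ 387.7 -324.2  201.6] F [0.4 0.9 1. ] M [ 0.    0.15 -0.03] gap 0.1 j [-61. -19. 116.  22.  76.  11.]
rot err deg 0.19
[ 0.1188 -0.1902 -0.1863  0.1581  0.3876  0.0631]
```

Call:
{"fn": "drive_tool", "kwargs": {"deltas": [[255,0.012,-0.019,-0.019,0.016,0.039,0.006],[255,0.024,-0.038,-0.037,0.032,0.078,0.013],[255,0.036,-0.057,-0.056,0.047,0.116,0.019],[255,0.048,-0.076,-0.075,0.063,0.155,0.025],[255,0.06,-0.095,-0.093,0.079,0.194,0.032],[255,0.071,-0.114,-0.112,0.095,0.233,0.038],[255,0.083,-0.133,-0.13,0.111,0.271,0.044],[255,0.095,-0.152,-0.149,0.126,0.31,0.05],[255,0.107,-0.171,-0.168,0.142,0.349,0.057],[255,0.119,-0.19,-0.186,0.158,0.388,0.063]]}}

```text
time: 2.07
tool_pos: [556.6, -89.8, 156.4]
tcp_rot: [179.8, 44.8, 3.7]
ft_force: [0.9, -0.9, -0.7]
finger_gap: 0.0
```

```bash
python3 - <<'E'
from h import *
apply([255, 0.119, -0.19, -0.186, 0.158, 0.388, 0.063]);show()
d=delta(*des(0,-40,flip=-1));print(np.r_[d].round(4))
s=snapshot("wrist");cv2.imwrite("pics/w1.png",s["frame"])
t=snapshot("top");crop(t,240,100,200,200,3,"t1.png");t=snapshot("side");crop(t,240,120,200,140,4,"s1.png")
a=np.radians(3.83);u=np.array([np.cos(a),np.sin(a)]);
P=des(0,0)[0];print(proj(s,[P,P+[18*u[0],18*u[1],18],P+[*(-PIV*0),0]]),proj(s,[sense()["tool_pos"]]))
E
```

```text
t 2.07 pos [556.6 -89.8 156.4] cmd [555.9 -90.6 156.4] F [ 0.9 -0.9 -0.7] M [-0.06  0.35 -0.02] gap 0.0 j [-29. -33. 139.  37.  40.  35.]
rot err deg 0.24
[ 0.0599 -0.0002 -0.0003  0.     -0.0004  0.0001]
[[324.27294957 197.84967575]
 [324.32295863 168.5358815 ]
 [324.27294957 197.84967575]] [[321.11165082 251.87909131]]
```

View pics/w1.png

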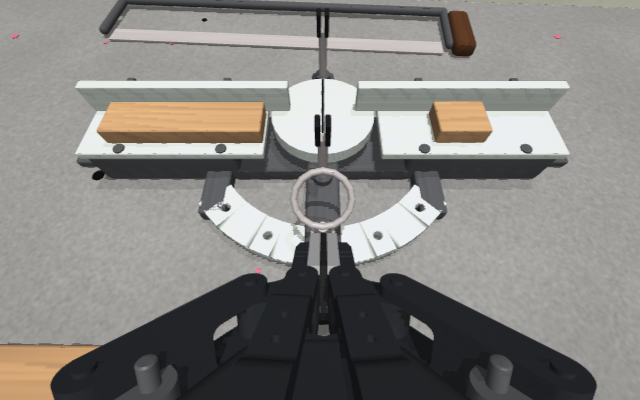

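View pics/s1.png

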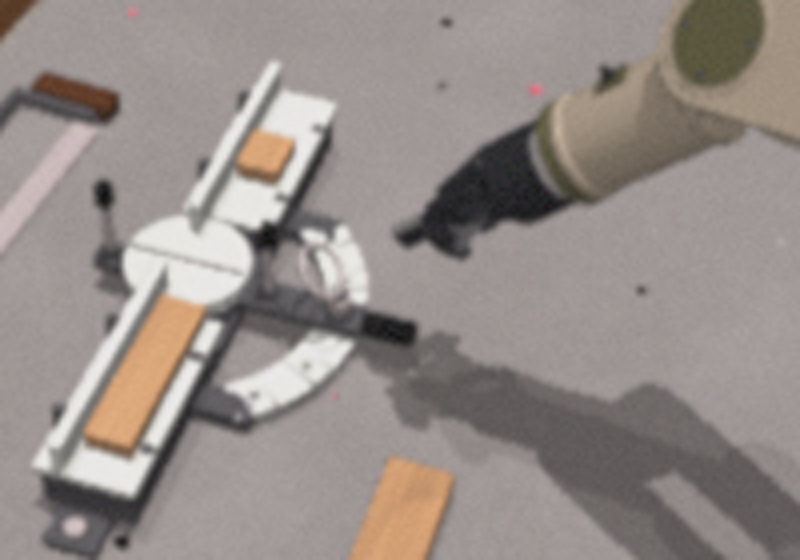

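View pics/t1.png

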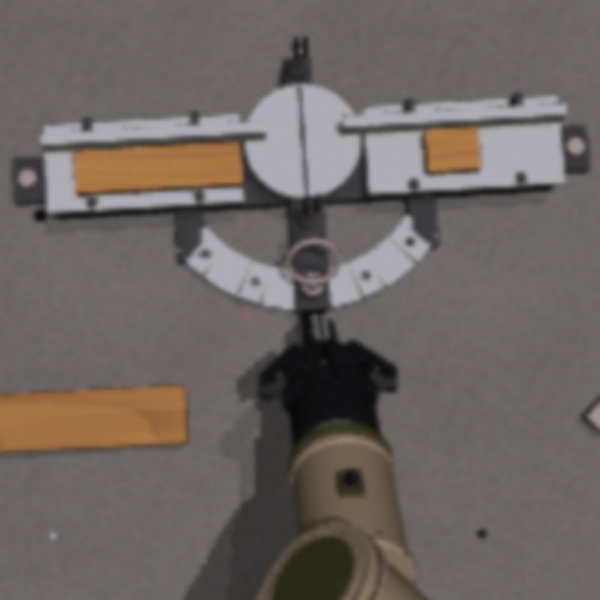

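Wrist view: the ring centre is at (323,199) and was predicted at (324,198), so it agrees within about 1 mm. I'll enter the ring along the tool x axis.

Call:
{"fn": "drive_tool", "kwargs": {"deltas": [[255,0.015,0,0,0,0,0],[255,0.03,0,0,0,0,0],[255,0.045,0,0,0,0,0],[255,0.06,0,0,0,0,0],[255,0.07,0,0,0,0,0],[255,0.075,0,0,0,0,0],[255,0.08,0,0,0,0,0],[255,0.084,0,0,0,0,0],[255,0.087,0,0,0,0,0],[255,0.09,0,0,0,0,0]]}}

```text
time: 3.05
tool_pos: [619.8, -87.1, 92.7]
tcp_rot: [179.8, 44.9, 3.7]
ft_force: [-0.0, 0.6, 0.4]
finger_gap: 0.1
```

```bash
python3 - <<'E'
from h import *
apply([255, 0.09,0,0,0,0,0]);show()
d=delta(*des(0,20,flip=-1));print(np.r_[d].round(4))
s=snapshot("wrist");crop(s,220,100,200,200,3,"w2.png")
print(proj(s,[des(0,0)[0],sense()["tool_pos"]]))
E
```

```text
t 3.05 pos [619.8 -87.1  92.7] cmd [619.4 -86.4  92.8] F [-0.   0.6  0.4] M [-0.02  0.3   0.02] gap 0.1 j [-24. -12. 132.  48.  26.  25.]
rot err deg 0.14
[ 0.0299 -0.0002 -0.0003  0.     -0.0004  0.0001]
[[322.77557289 240.91158262]
 [324.15374106 248.76046132]]
```

View pics/w2.png

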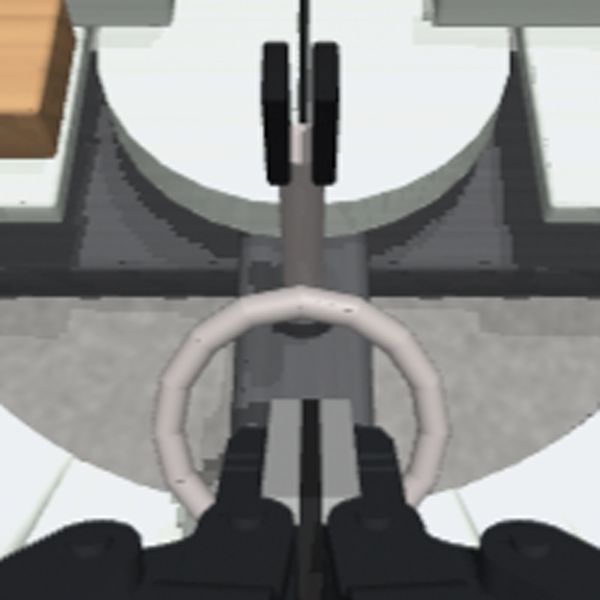

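The fingers are centred in the ring (ring x from 155 to 445 in the crop, finger pair centred at about 308). I'll go in another 28 mm.

Call:
{"fn": "drive_tool", "kwargs": {"deltas": [[255,0.004,0,0,0,0,0],[255,0.008,0,0,0,0,0],[255,0.012,0,0,0,0,0],[255,0.015,0,0,0,0,0],[255,0.018,0,0,0,0,0],[255,0.021,0,0,0,0,0],[255,0.024,0,0,0,0,0],[255,0.026,0,0,0,0,0],[255,0.028,0,0,0,0,0],[255,0.028,0,0,0,0,0]]}}

```text
time: 3.93
tool_pos: [639.3, -85.3, 72.1]
tcp_rot: [179.9, 45.0, 3.8]
ft_force: [0.2, 0.1, 0.4]
finger_gap: 0.2
```

```bash
python3 - <<'E'
from h import *
apply([255, 0.028,0,0,0,0,0]);show()
s=snapshot("wrist");crop(s,220,150,200,200,3,"w3.png")
s=snapshot("side");crop(s,260,140,150,110,5,"s3.png")
E
```

```text
t 3.93 pos [639.3 -85.3  72.1] cmd [639.1 -85.1  73. ] F [0.2 0.1 0.4] M [ 0.02  0.38 -0.01] gap 0.2 j [-22.  -6. 129.  52.  23.  21.]
rot err deg 0.09
```

View pics/w3.png

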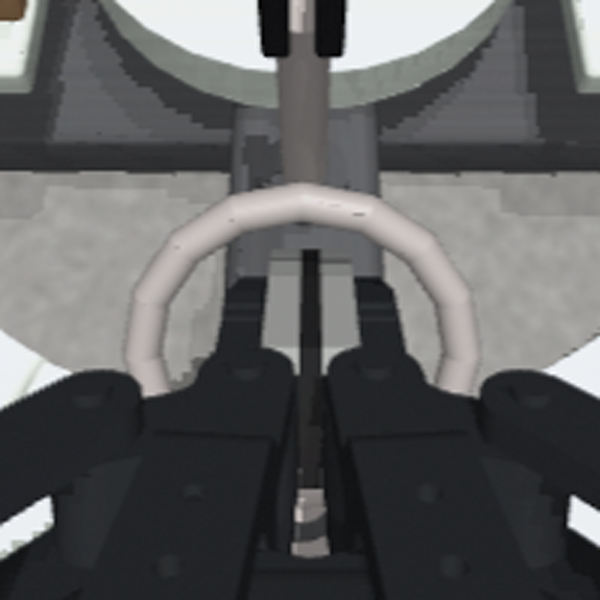

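View pics/s3.png

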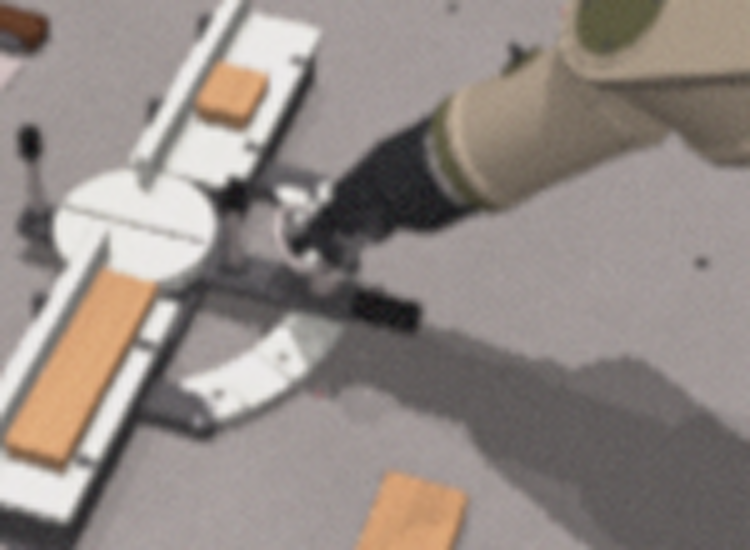

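Call:
{"fn": "drive_tool", "kwargs": {"deltas": [[255,0,0,-0.001,0,0,0],[255,0,0,-0.002,0,0,0],[255,0,0,-0.003,0,0,0],[255,0,0,-0.004,0,0,0],[255,0,0,-0.005,0,0,0],[255,0,0,-0.0055,0,0,0],[255,0,0,-0.006,0,0,0],[255,0,0,-0.0065,0,0,0],[255,0,0,-0.007,0,0,0],[255,0,0,-0.007,0,0,0]]}}

```text
time: 4.87
tool_pos: [644.2, -85.0, 77.5]
tcp_rot: [179.9, 44.9, 3.7]
ft_force: [0.4, -0.2, -0.4]
finger_gap: -0.0
```

```bash
python3 - <<'E'
from h import *
apply([255, 0,0,-.007,0,0,0]);show()
s=snapshot("wrist");crop(s,220,150,200,200,3,"w4.png")
E
```

```text
t 4.87 pos [644.2 -85.   77.5] cmd [644.1 -84.7  78. ] F [ 0.4 -0.2 -0.4] M [0.02 0.36 0.06] gap -0.0 j [-22.  -6. 128.  51.  23.  23.]
rot err deg 0.11
```

View pics/w4.png

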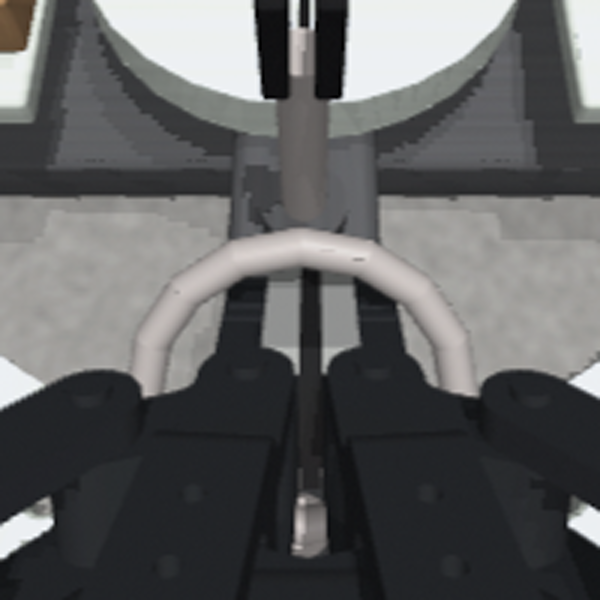

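Not in contact yet.

Call:
{"fn": "drive_tool", "kwargs": {"deltas": [[255,0,0,-0.0005,0,0,0],[255,0,0,-0.001,0,0,0],[255,0,0,-0.0015,0,0,0],[255,0,0,-0.002,0,0,0],[255,0,0,-0.0025,0,0,0],[255,0,0,-0.003,0,0,0],[255,0,0,-0.0035,0,0,0],[255,0,0,-0.004,0,0,0],[255,0,0,-0.004,0,0,0],[255,0,0,-0.004,0,0,0]]}}

```text
time: 5.75
tool_pos: [646.3, -84.6, 79.3]
tcp_rot: [179.9, 45.0, 3.8]
ft_force: [-4.6, -1.1, -3.6]
finger_gap: -0.0
```

```bash
python3 - <<'E'
from h import *
apply([255, 0,0,-.004,0,0,0]);show()
E
```

```text
t 5.75 pos [646.3 -84.6  79.3] cmd [646.9 -84.5  80.8] F [-4.6 -1.1 -3.6] M [-0.06  1.19 -0.12] gap -0.0 j [-22.  -6. 128.  50.  24.  24.]
rot err deg 0.09
```

Contact is made, at about 6 N and TCP z≈79.3. Now a straight lift of 12 mm.

Call:
{"fn": "drive_tool", "kwargs": {"deltas": [[255,-0.001,0,-0.001,0,0,0],[255,-0.002,0,-0.002,0,0,0],[255,-0.003,0,-0.003,0,0,0],[255,-0.004,0,-0.004,0,0,0],[255,-0.005,0,-0.005,0,0,0],[255,-0.006,0,-0.006,0,0,0],[255,-0.007,0,-0.007,0,0,0],[255,-0.008,0,-0.008,0,0,0],[255,-0.0085,0,-0.0085,0,0,0],[255,-0.0085,0,-0.0085,0,0,0]]}}

```text
time: 6.58
tool_pos: [646.3, -84.4, 91.5]
tcp_rot: [179.9, 45.0, 3.8]
ft_force: [-5.2, -1.5, -7.1]
finger_gap: 0.2
```

```bash
python3 - <<'E'
from h import *
apply([255, -.0085,0,-.0085,0,0,0]);show()
s=snapshot("wrist");crop(s,220,150,200,200,3,"w5.png")
E
```

```text
t 6.58 pos [646.3 -84.4  91.5] cmd [646.9 -84.5  92.8] F [-5.2 -1.5 -7.1] M [-0.12  1.77 -0.07] gap 0.2 j [-22.  -7. 128.  47.  25.  27.]
rot err deg 0.09
```

View pics/w5.png

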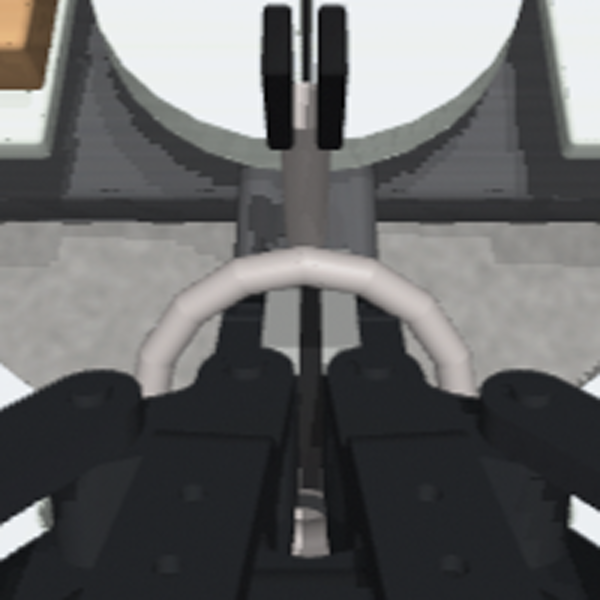

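Up 12.2 mm with 7 N on the ring. I'll add 2 mm for margin, then compute the swing about the pivot as a rigid rotation.

```bash
cat >> h.py <<'E'
def arc(angs,lifts):
    p,q=load();out=[]
    for a,l in zip(angs,lifts):
        Z=Ro.from_euler('z',-a,degrees=True);c=np.array([*PIV,0])
        d=delta(c+Z.apply(p-c)+[0,0,l],Z*q);out.append(np.r_[d])
    return np.array(out)
E
python3 - <<'E'
from h import *
l=[.7,1.4,2,2,2,2,2,2,2,2]
print(arc([0,0,0,1,2.3,3.8,5.3,6.8,8.3,9.8],l).round(4).tolist())
E
```

```text
[[-0.0005, -0.0, -0.0005, 0.0, 0.0, 0.0], [-0.001, -0.0, -0.001, 0.0, 0.0, 0.0], [-0.0014, -0.0, -0.0014, 0.0, 0.0, 0.0], [-0.0014, -0.0019, -0.0014, 0.0123, 0.0, 0.0123], [-0.0014, -0.0045, -0.0015, 0.0284, 0.0, 0.0284], [-0.0012, -0.0074, -0.0016, 0.0469, 0.0, 0.0469], [-0.0011, -0.0103, -0.0017, 0.0654, 0.0, 0.0654], [-0.0009, -0.0132, -0.002, 0.0839, 0.0, 0.084], [-0.0006, -0.0161, -0.0022, 0.1024, 0.0, 0.1025], [-0.0003, -0.019, -0.0025, 0.1209, 0.0, 0.121]]
```

Call:
{"fn": "drive_tool", "kwargs": {"deltas": [[255,-0.0005,0,-0.0005,0,0,0],[255,-0.001,0,-0.001,0,0,0],[255,-0.0014,0,-0.0014,0,0,0],[255,-0.0014,-0.0019,-0.0014,0.0123,0,0.0123],[255,-0.0014,-0.0045,-0.0015,0.0284,0,0.0284],[255,-0.0012,-0.0074,-0.0016,0.0469,0,0.0469],[255,-0.0011,-0.0103,-0.0017,0.0654,0,0.0654],[255,-0.0009,-0.0132,-0.002,0.0839,0,0.084],[255,-0.0006,-0.0161,-0.0022,0.1024,0,0.1025],[255,-0.0003,-0.019,-0.0025,0.1209,0,0.121]]}}

```text
time: 7.47
tool_pos: [646.4, -65.1, 93.2]
tcp_rot: [180.0, 45.1, -6.1]
ft_force: [-5.6, -1.7, -8.5]
finger_gap: -0.1
```

```bash
python3 - <<'E'
from h import *
apply([255, -0.0003, -0.019, -0.0025, 0.1209, 0, 0.121]);show()
s=snapshot("wrist");crop(s,200,100,240,200,3,"w6.png")
print(arc([1.3,2.6,3.9,5.2,6.5,7.7,8.9,9.8,10.2,10.2],[0]*10).round(4).tolist())
E
```

```text
t 7.47 pos [646.4 -65.1  93.2] cmd [647.2 -65.5  94.8] F [-5.6 -1.7 -8.5] M [ 0.05  1.78 -0.24] gap -0.1 j [-13.  -9. 129.  18.  16.  67.]
rot err deg 0.1
[[0.0, -0.0025, -0.0, 0.016, 0.0, 0.0161], [0.0001, -0.0051, -0.0001, 0.0321, 0.0, 0.0321], [0.0002, -0.0076, -0.0002, 0.0481, 0.0, 0.0482], [0.0003, -0.0101, -0.0003, 0.0641, 0.0, 0.0642], [0.0005, -0.0126, -0.0005, 0.0802, 0.0, 0.0803], [0.0007, -0.015, -0.0007, 0.095, 0.0, 0.0951], [0.0009, -0.0173, -0.0009, 0.1098, 0.0, 0.1099], [0.0011, -0.019, -0.0011, 0.1209, 0.0, 0.121], [0.0012, -0.0198, -0.0012, 0.1258, 0.0, 0.1259], [0.0012, -0.0198, -0.0012, 0.1258, 0.0, 0.1259]]
```

View pics/w6.png

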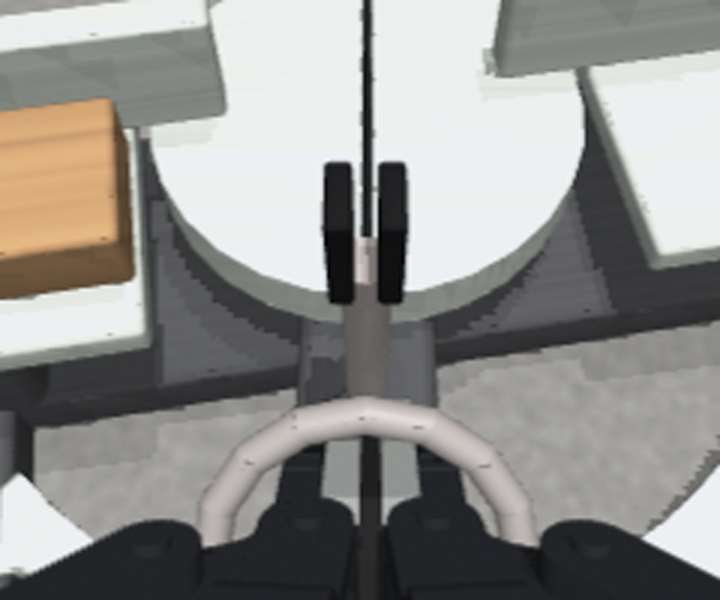

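The arm follows the tool, about 10° so far, and the ring force is a steady 8.5 N. I'll go on to about 20°.

Call:
{"fn": "drive_tool", "kwargs": {"deltas": [[255,0,-0.0025,0,0.016,0,0.016],[255,0.0001,-0.0051,-0.0001,0.0321,0,0.0321],[255,0.0002,-0.0076,-0.0002,0.0481,0,0.0482],[255,0.0003,-0.0101,-0.0003,0.0641,0,0.0642],[255,0.0005,-0.0126,-0.0005,0.0802,0,0.0803],[255,0.0007,-0.015,-0.0007,0.095,0,0.0951],[255,0.0009,-0.0173,-0.0009,0.1098,0,0.1099],[255,0.0011,-0.019,-0.0011,0.1209,0,0.121],[255,0.0012,-0.0198,-0.0012,0.1258,0,0.1259],[255,0.0012,-0.0198,-0.0012,0.1258,0,0.1259]]}}

```text
time: 8.35
tool_pos: [650.0, -45.8, 93.0]
tcp_rot: [179.9, 45.1, -16.3]
ft_force: [-4.9, 0.7, -7.2]
finger_gap: 0.1
```

```bash
cat > ang.py <<'E'
from h import *
import sys
s=snapshot("wrist");crop(s,200,100,240,200,3,sys.argv[1])
# slot line on turntable: dark pixels near expected; report arm angle from ring centre offset
t=snapshot("top");crop(t,290,110,120,120,5,"t_"+sys.argv[1])
E
python3 - <<'E'
from h import *
apply([255, 0.0012, -0.0198, -0.0012, 0.1258, 0.0, 0.1259]);show()
print(arc([2.5],[0]).round(4).tolist())
p=sense()["tool_pos"];print("tool az about pivot",180-YAW*-1-np.degrees(np.arctan2(p[1]-PIV[1],p[0]-PIV[0])))
E
python3 ang.py w7.png
```

```text
t 8.35 pos [650.  -45.8  93. ] cmd [650.9 -46.   94.8] F [-4.9  0.7 -7.2] M [ 0.49  1.69 -0.07] gap 0.1 j [ -4.  -7. 128. -31.  18. 128.]
rot err deg 0.16
[[0.0001, -0.0049, -0.0001, 0.0308, 0.0, 0.0309]]
tool az about pivot 19.870279072299866
```

View pics/w7.png

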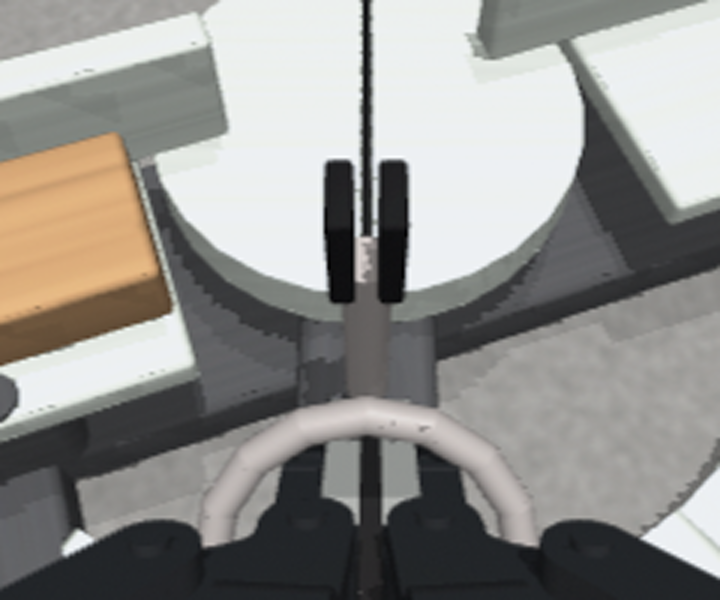

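View pics/t_w7.png

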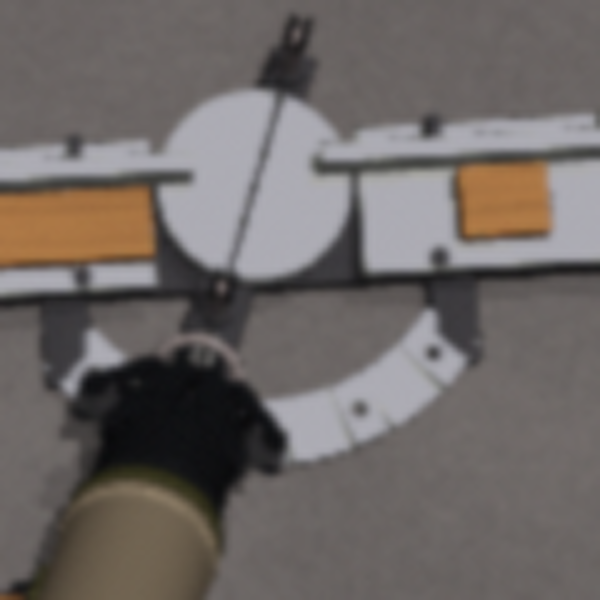

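Arm at about 19.9°. Joint 6 is at 128° of its 152° range, so I'll make the last 2.6° by shifting only, with no turn.

Call:
{"fn": "drive_tool", "kwargs": {"deltas": [[255,0,-0.0005,0,0,0,0],[255,0,-0.0012,0,0,0,0],[255,0,-0.002,0,0,0,0],[255,0,-0.0028,0,0,0,0],[255,0,-0.0036,0,0,0,0],[255,0.0001,-0.0043,-0.0001,0,0,0],[255,0.0001,-0.0048,-0.0001,0,0,0],[255,0.0001,-0.0051,-0.0001,0,0,0],[255,0.0001,-0.0051,-0.0001,0,0,0],[255,0.0001,-0.0051,-0.0001,0,0,0]]}}

```text
time: 9.28
tool_pos: [651.2, -41.4, 92.6]
tcp_rot: [179.9, 45.1, -16.3]
ft_force: [-5.1, 1.0, -7.3]
finger_gap: 0.1
```

```bash
cat >> h.py <<'E'
def az():
    p=sense()["tool_pos"];print("az",round(180+YAW-np.degrees(np.arctan2(p[1]-PIV[1],p[0]-PIV[0]))%360,2) if False else round((180+YAW-np.degrees(np.arctan2(p[1]-PIV[1],p[0]-PIV[0])))%360,2),"rad",round(np.hypot(*(p[:2]-PIV)),1))
E
python3 - <<'E'
from h import *
apply([255, 0.0001,-0.0051,-.0001,0,0,0]);show();az()
E
python3 ang.py w8.png
```

```text
t 9.28 pos [651.2 -41.4  92.6] cmd [652.5 -41.1  94.8] F [-5.1  1.  -7.3] M [ 0.49  1.84 -0.12] gap 0.1 j [ -3.  -7. 127. -32.  18. 130.]
rot err deg 0.19
az 22.15 rad 112.7
```

View pics/w8.png

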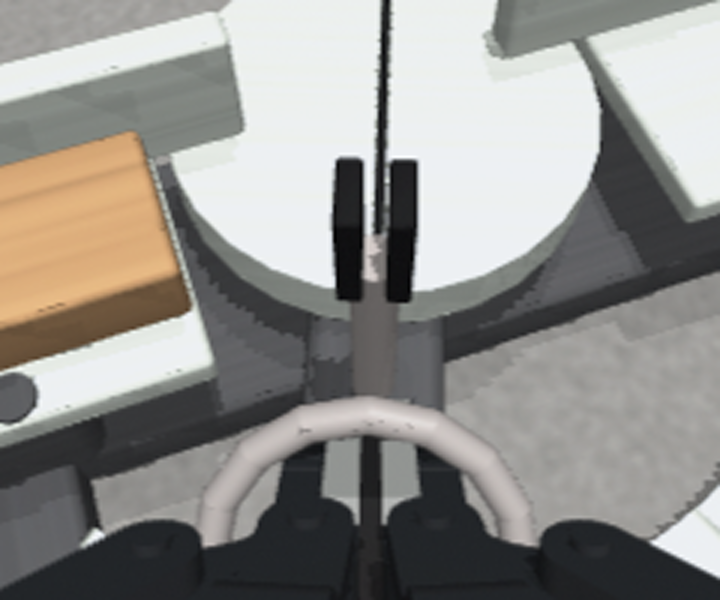

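View pics/t_w8.png

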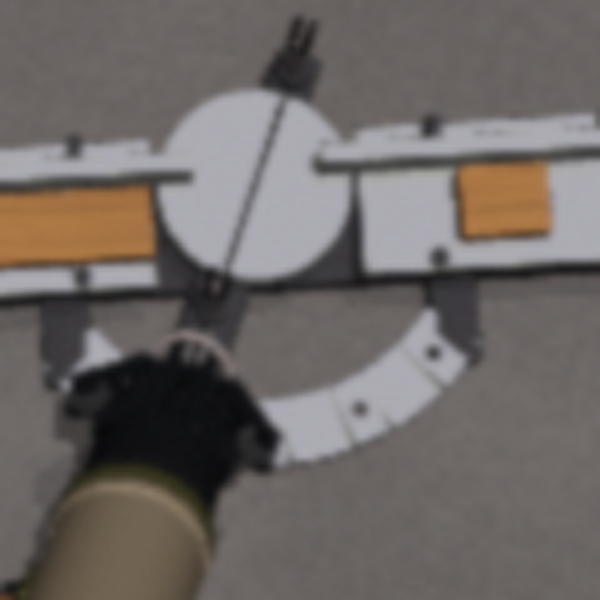

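Measured arm angle is 22.15°, so I'll nudge it 0.7 mm and then lower about 7 mm to see whether the pin enters.

Call:
{"fn": "drive_tool", "kwargs": {"deltas": [[255,0,-0.0004,0,0,0,0],[255,0,-0.0007,0,0,0,0],[255,0,-0.0007,0,0,0,0],[255,0.0007,-0.0007,0.0007,0,0,0],[255,0.0014,-0.0007,0.0014,0,0,0],[255,0.0021,-0.0007,0.0021,0,0,0],[255,0.0028,-0.0007,0.0028,0,0,0],[255,0.0036,-0.0007,0.0036,0,0,0],[255,0.0045,-0.0007,0.0045,0,0,0],[255,0.005,-0.0007,0.005,0,0,0]]}}

```text
time: 10.22
tool_pos: [651.5, -40.8, 85.6]
tcp_rot: [179.9, 45.1, -16.3]
ft_force: [-5.5, 0.9, -6.6]
finger_gap: 0.1
```

```bash
python3 - <<'E'
from h import *
apply([255, 0.005,-0.0007,.005,0,0,0]);show();az()
E
```

```text
t 10.22 pos [651.5 -40.8  85.6] cmd [652.7 -40.4  87.7] F [-5.5  0.9 -6.6] M [ 0.46  1.78 -0.14] gap 0.1 j [ -3.  -6. 127. -34.  17. 132.]
rot err deg 0.19
az 22.49 rad 112.7
```

The ring still bears 6.6 N at TCP z 85.6, below plate level, so the pin has entered the hole. I'll keep lowering until the ring is unloaded.

Call:
{"fn": "drive_tool", "kwargs": {"deltas": [[255,0.0007,0,0.0007,0,0,0],[255,0.0014,0,0.0014,0,0,0],[255,0.0021,0,0.0021,0,0,0],[255,0.0028,0,0.0028,0,0,0],[255,0.0035,0,0.0035,0,0,0],[255,0.0042,0,0.0042,0,0,0],[255,0.0049,0,0.0049,0,0,0],[255,0.0053,0,0.0056,0,0,0],[255,0.0053,0,0.0063,0,0,0],[255,0.0053,0,0.007,0,0,0]]}}

```text
time: 11.05
tool_pos: [652.2, -40.4, 79.3]
tcp_rot: [179.9, 44.9, -16.2]
ft_force: [-4.5, -0.4, -2.6]
finger_gap: -0.2
```

```bash
python3 - <<'E'
from h import *
apply([255, 0.0053,0,.007,0,0,0]);show();az()
E
```

```text
t 11.05 pos [652.2 -40.4  79.3] cmd [651.5 -40.1  79. ] F [-4.5 -0.4 -2.6] M [ 0.22  0.99 -0.14] gap -0.2 j [ -3.  -5. 127. -36.  16. 135.]
rot err deg 0.11
az 22.83 rad 112.2
```

Call:
{"fn": "drive_tool", "kwargs": {"deltas": [[255,0,0,0.001,0,0,0],[255,0,0,0.002,0,0,0],[255,0,0,0.003,0,0,0],[255,0,0,0.004,0,0,0],[255,0,0,0.005,0,0,0],[255,0,0,0.006,0,0,0],[255,0,0,0.007,0,0,0],[255,0,0,0.008,0,0,0],[255,0,0,0.008,0,0,0],[255,0,0,0.008,0,0,0]]}}

```text
time: 11.88
tool_pos: [646.1, -38.7, 72.6]
tcp_rot: [179.9, 44.9, -16.2]
ft_force: [0.5, 0.5, -0.2]
finger_gap: 0.2
```

```bash
python3 - <<'E'
from h import *
apply([255, 0,0,.008,0,0,0]);show();az()
p,q=des(22.5,0,flip=-1);a,b=load();s=sense()
print("TCP in ring frame",q.inv().apply(s["tool_pos"]-p).round(1))
E
python3 ang.py w9.png
```

```text
t 11.88 pos [646.1 -38.7  72.6] cmd [646.1 -38.5  73.4] F [ 0.5  0.5 -0.2] M [ 0.06  0.32 -0.06] gap 0.2 j [ -3.  -5. 128. -38.  16. 137.]
rot err deg 0.1
az 22.61 rad 118.5
TCP in ring frame [19.1 -0.2 -0.1]
```

View pics/w9.png

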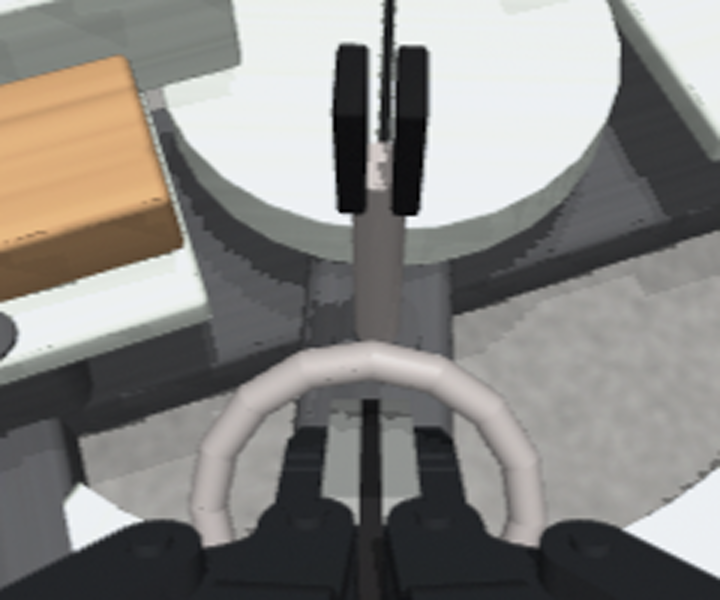

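The ring is unloaded and sits around the fingers as it did before the lift: ring top at row 220 against 218, fingertip at 233 against 235. That means the pin is home. Withdrawing along -x.

Call:
{"fn": "drive_tool", "kwargs": {"deltas": [[255,-0.004,0,0,0,0,0],[255,-0.01,0,0,0,0,0],[255,-0.018,0,0,0,0,0],[255,-0.028,0,0,0,0,0],[255,-0.04,0,0,0,0,0],[255,-0.055,0,0,0,0,0],[255,-0.07,0,0,0,0,0],[255,-0.085,0,0,0,0,0],[255,-0.095,0,0,0,0,0],[255,-0.1,0,0,0,0,0]]}}

```text
time: 12.82
tool_pos: [578.0, -18.5, 145.1]
tcp_rot: [180.0, 44.8, -16.2]
ft_force: [-0.6, -0.9, -0.3]
finger_gap: -0.0
```

```bash
python3 - <<'E'
from h import *
apply([255, -.1,0,0,0,0,0]);show()
s=snapshot("wrist");im=cv2.resize(s["frame"][100:300,200:440],None,fx=3,fy=3,interpolation=cv2.INTER_CUBIC)
for lift,col in ((0,(0,0,255)),(9.5,(255,0,0))):
    p,q=des(22.5,0,lift,flip=-1)
    L=[p+q.apply([0,25*np.sin(b),25*np.cos(b)]) for b in np.linspace(0,6.28,24)]
    for x in proj(s,L): cv2.circle(im,tuple(np.round((x-[200,100])*3).astype(int).tolist()),2,col,-1)
cv2.imwrite("pics/w10.png",im)
t=snapshot("top");im=cv2.resize(t["frame"][100:230,240:440],None,fx=4,fy=4,interpolation=cv2.INTER_CUBIC)
cv2.imwrite("pics/t10.png",im)
t=snapshot("side");im=cv2.resize(t["frame"][120:260,240:370],None,fx=4.2,fy=4.2,interpolation=cv2.INTER_CUBIC)
for lift,col in ((0,(0,0,255)),(9.5,(255,0,0))):
    p,q=des(22.5,0,lift,flip=-1)
    L=[p+q.apply([0,25*np.sin(b),25*np.cos(b)]) for b in np.linspace(0,6.28,12)]
    for x in proj(t,L): cv2.circle(im,tuple(np.round((x-[240,120])*4.2).astype(int).tolist()),2,col,-1)
cv2.imwrite("pics/s10.png",im)
E
```

```text
t 12.82 pos [578.  -18.5 145.1] cmd [578.2 -18.8 144. ] F [-0.6 -0.9 -0.3] M [ 0.1   0.33 -0.07] gap -0.0 j [  0. -28. 137. -25.  29. 124.]
rot err deg 0.18
```

View pics/w10.png

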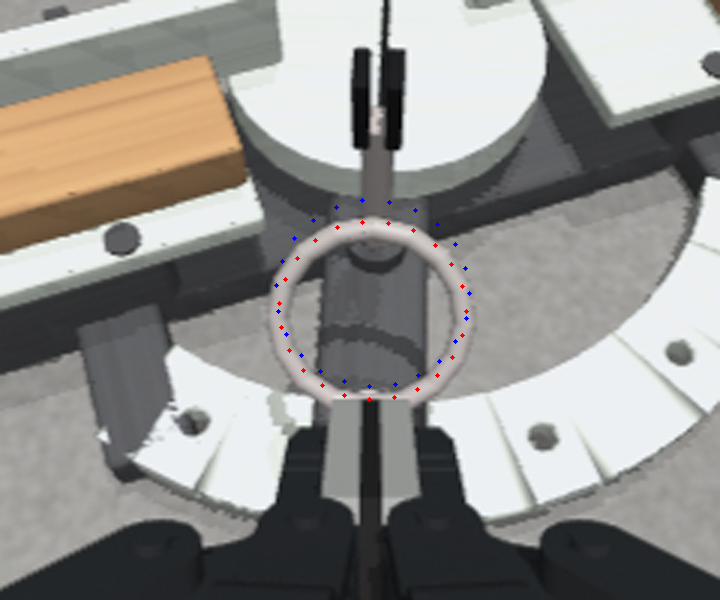

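View pics/t10.png

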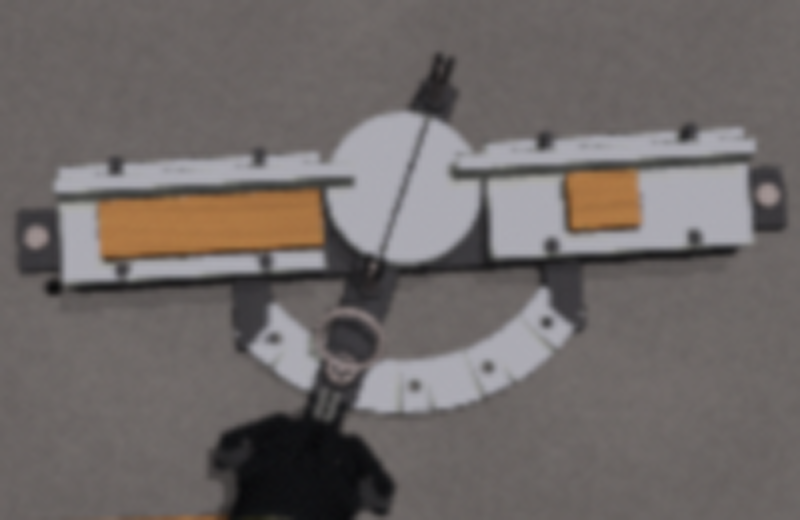

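View pics/s10.png

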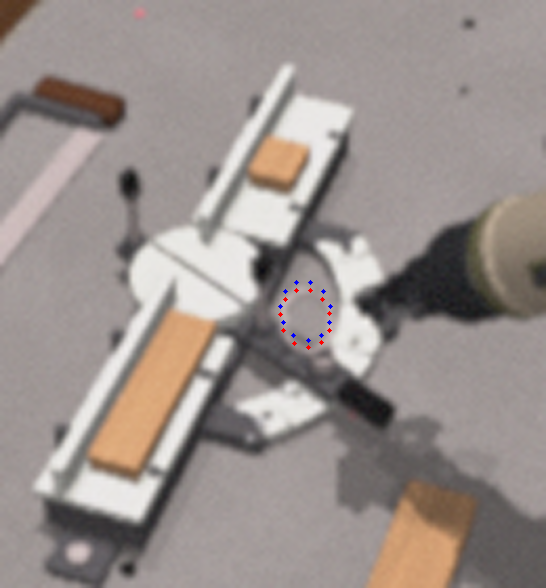

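The wrist overlay puts the ring on the predicted "home at 22.5°" outline (red), clearly below the "resting on plate" outline (blue). In the top view the hole at 0° is open, and the bar and offcut pixels have not moved. The robot touches nothing.

```bash
python3 -c "
from bench import hand_in
print(hand_in())"
```

```text
the job is handed in; nothing more can be done
None
```

The saw arm is set one hole over, to +22.5° on the left where the long bar lies, and the pin is home in that hole. I handed the job in at about 13 s of the 45 s allowed.

- **Method:** I put the shut fingertips through the ring and lifted the pin about 13 mm. I then swung the arm about its pivot and lowered the pin into the hole. Readings taken between moves put the load on the ring at no more than about 10 N. I then drew the fingers straight back out.
- **Pin home:** The ring stayed loaded below plate level as I lowered it, and came free at about the same tool height (79 mm) as when I first touched it. In the last wrist picture the ring lies on the outline predicted for a pin home at 22.5°, not on the outline for a pin resting on the plate.
- **Everything else:** In the top view the middle hole is open, and the bar and offcut are where they were. The final force reading was about 1 N, which is noise level. I did not check the jar and hammer again, though no contact showed in the forces.
- **Inconclusive check:** The side camera could not confirm the pin's height because the ring was too hard to make out there.

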